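# Index the capsule plate to its sampling position

### The job

Some filled capsules are wanted for a weight check. Push the locking bolt of the capsule stand right back by its upright knob, push the capsule plate along the ledge by its rear edge until it overhangs the open end of the stand by about 4 cm and its second notch faces the bolt, then push the bolt fully home into that notch so the plate is locked there. Only push: do not lift or tip the plate, and leave the other things on the worktop where they are.

Things in the scene. Friction and masses are not known exactly. Their poses are not given: they have to be found in the camera images.
- stand: Fixed aluminium capsule stand, 126 mm wide (x), 240 mm long (y). Origin: centre of its underside, z up. The lane runs along y: open at y +120, low stop at y -120 to -112. The lane floor (ledge) is 62 mm above the worktop, 108 mm wide between 9 mm rails; rails and stop rise 12 mm over it. The bolt's bracket sticks out on the +x side: x 63 to 116, y 67 to 103, top 73.5 mm above the worktop.
- lip (a point): Middle of the ledge's edge at the open end: stand x 0, y +120 mm, 62 mm above the worktop; axes as the stand's. The overhang is how far the plate's front edge lies beyond it along the stand's +y.
- plate: Loose grey capsule plate 104 (x) x 140 (y) x 8 mm, about 0.3 kg, flat on the ledge, 2 mm play to each rail. Origin: centre of its underside; +y its front. 60 white capsule ends stand 4 mm proud. Its +x edge has two notches 26 mm wide, 16 deep, centred 25 mm (first) and 75 mm (second) behind the front edge. The bolt starts in the first; with the second centred on it the overhang is 40 mm.
- plate_front (a point): Middle of the plate's front edge (its +y end), half-way up its thickness (4 mm over the ledge). At the start about 10 mm short of the lip.
- plate_rear (a point): Middle of the plate's rear edge (its -y end), half-way up its thickness (4 mm over the ledge): the edge to push. Behind it the ledge is bare for about 80 mm, so fingertips fit there down to the ledge.
- lock_bolt (a joint): Travel of the locking bolt in m: 0 = fully home (nose 13 mm into the lane), 0.022 = right back; it grows as the bolt moves toward the stand's +x. Above 0.013 the nose is clear of the lane. The steel bolt, 14 mm wide with a round nose, slides at stand y = +85 mm and stays where it is left; about 2.5 N moves it.
- lock_knob (a point): Middle of the bolt's upright black knob: cylinder 15 mm across and 24 mm tall, spanning 80 to 104 mm above the worktop (centre 92 mm); it moves with the bolt along the stand's x, at x = 82 mm when the bolt is home and 104 mm when right back.
- dish: Bystander: shallow white dish, 64 mm across, 15 mm high, on the worktop below the open end, waiting for the samples. Origin at the centre of its underside.
- amber_bottle: Bystander: brown bottle with black cap, 40 mm across, 86 mm high, behind the stand. Origin at the centre of its underside.
- ointment_jar: Bystander: white jar with a white screw lid, 62 mm across, 58 mm high, left of the stand. Origin at the centre of its underside.
- store_tub: Bystander: white tub with lid, 68 mm across, 90 mm high, at the left. Origin at the centre of its underside.
- notebook: Bystander: black notebook 148 x 110 x 16 mm with a pen on it, at the right. Origin at the centre of its underside.
- mortar: Bystander: white mortar, 114 mm across, 62 mm high, at the right. Origin at the centre of its underside.
- pen: Bystander: white and blue pen, 135 mm long, lying on the notebook. Origin at its middle, at its underside.
There are look-alikes about, which are no part of the job. Leave any brown look-alike of the plate alone.

How it is judged:
On the way, in this order (a step that is already met when the one before it is completed fails the run):
1. the locking bolt is pushed back (at least 17 of its 22 mm) (value of joint lock_bolt above 0.017 m), for 0.1 s.
2. with the bolt still clear of the lane, the plate overhangs the lip by 30 to 50 mm (value of joint lock_bolt above 0.012 m and y of plate_front in the frame of lip between 0.03 and 0.05 m), for 0.2 s.
At the end, for the whole second after the job is handed in: The bolt is home (within 4 mm of its end) in the plate's second notch, the plate lies flat and still on the ledge and overhangs the lip by 40 mm, give or take 8 mm (value of joint lock_bolt below 0.004 m and y of plate_front in the frame of lip between 0.032 and 0.048 m and z of plate in the frame of stand between 0.059 and 0.065 m and angle between plate's own z axis and vertical below 0.05 rad and linear speed of plate below 0.01 m/s); the robot touches nothing.
It fails at once if the plate is lifted more than 8 mm off the ledge or tipped (z of plate in the frame of stand above 0.07 m or angle between plate's own z axis and vertical above 0.12 rad).
It fails at once if a bystander is moved by more than 2 cm or tipped (distance of any of dish, amber_bottle, ointment_jar, store_tub, notebook, mortar, pen from where it was at the start of the episode above 0.02 m or angle between any of amber_bottle, store_tub, ointment_jar's own z axis and vertical above 0.3 rad).
It also fails if it takes over 53 s, if anything falls off the work surface, if the arm or the gripper's body presses on something with over 40 N, if the wrist force passes 120 N, or if a joint passes its speed limit or range.

### The arm

A 6-joint arm with a two-finger parallel gripper is mounted at the origin on a cart in front of the work surface, level with it; the furniture and walls round the work are solid. World frame = base frame: x ahead of the robot, y to its left, z up, the work surface at z = 0. Lengths are in m, angles in rad, forces in N, time in s.
With the tool pointing down it reaches from about 0.3 to 0.875 m from the base axis. Payload 4.2 kg.
Tool frame: the origin (TCP) lies midway between the tips of the shut fingers; the grasp point (between the pads) lies 19 mm behind it; z points along the fingers, y is the line along which they close (so a half turn about z gives the same grasp; the last joint's range is limited). The gripper opens to 85 mm and grips with 20 to 120 N. Pads are 22 mm wide; open, the fingers measure 114 mm over their backs; the gripper's body (76 mm by 85 mm) begins 54 mm behind the grasp point. The pads swing forward as they close: fully open they stand 13 mm farther back than shut.
Start: joints at [-1.283, 0.32, 1.565, -0, 1.257, -0.02], TCP at [0.174, -0.548, 0.231] pointing down, gripper open.
Joint ranges: [-3.11, 3.11], [-0.84, 2.01], [0.21, 2.61], [-1.34, 4.49], [0.05, 2.63], [-2.56, 2.56]. Speed limits (rad/s): [2.57, 2.57, 3.14, 3.14, 3.14, 3.14].

### API

Orientations are given as a unit quaternion [x, y, z, w].
In Python, from workcell import bot, get_image gives the robot as it stands. The module is installed in compiled form; this text tells all that it offers.
- The arm moves only by the tool arm_command, never from a script. Its argument "steps" is a list of rows, each a list of 3 entries, a list of its own where there are three numbers: the shift along the tool's x, y, z as a fraction of full scale, then the turn, a rotation vector about the tool's x, y, z as a fraction of full scale, then the closure, from 0 (fully open) to 1 (shut). A call has 1 to 5 rows; each row shifts and turns the commanded pose from where the row before left it, along the tool's axes as they then stand; what a row does not reach is not made up. Full scale, the value 1, is 25 mm for a shift and 6 degrees for a turn. A row lasts 1/10 s, in which the tool goes at most 50 mm and 8.59 degrees, less where a joint would pass 70% of its speed; a pose out of reach is approached as far as the arm can. A call with a number of a shift or a turn outside -1 to 1 is refused whole. A call with a gripper value outside its range is refused whole. The fingers move at their own pace and stop on an object; "force" is the grip in N (left out, the last holds). Time passes only in rows, so rows that do not move let the fingers close. It gives the time, the measured TCP pose, the force, the opening and the grip force at its end, in the units of the state.
- bot.get_obs(): the state, without advancing time (a new reading comes with each control period).
- get_image(name): name is "scene" or "top" or "wrist"; returns a dict with "image" (420x560x3 uint8, blue, green, red), "fx", "fy", "cx", "cy" (pixels), "R" (3x3) and "t" (3): a world point X has camera coordinates R X + t. Camera axes: x right, y down, z forward; pixel columns grow to the right and rows downward; lengths in m; the calibration is good to about 2 mm. The wrist camera is an equidistant fisheye: a pixel r from the principal point sees the ray r / f radians off the axis. A picture is of the moment at which its call begins. There is no depth.
- bot.sign_off(): hands the job in; it is judged then, once.
The state is a dict: "time_s": time; "q": joint angles; "qvel": joint speeds; "joint_torque": joint torques, N m; "tool_pos": TCP position; "eef_rot": TCP orientation; "wrist_force": force on the tool from outside, world axes, zero at the start; "ft_torque": the same for the moment, N m; "grip_width": opening from 0.0 (shut) to 1.0 (fully open); "grip_force": force on a finger pad.
Only numpy, scipy, OpenCV 4.12 (cv2) and the standard library are available. Lean on these libraries where they do the work, as an engineer would, in place of code of your own. Each camera call takes 0.05 s, during which the arm holds its last target. There are 200 camera calls.

## Working session

There is one attempt and no reset: what is moved stays moved. The work goes in short steps, Python scripts to look and compute and a tool call to move; the robot and the scene stay as the last step left them, time stands still between calls to the robot, and variables do not carry over. Pictures are saved under pics/ and viewed, at most 10 in all, crops included, and the job is handed in when it is done.

Besides the shell and the picture viewer there is one more tool, called after "Call:" by a JSON object that holds its "fn" and its "kwargs", one argument or row to a line. arm_command: Moves the arm, as the interface text tells. Its arguments: {"type":"object","properties":{"steps":{"type":"array"},"force":{"type":"number"}},"required":["steps"]}

```bash
mkdir -p pics; cat > h.py <<'E'
import numpy as np, cv2
from workcell import bot, get_image
def ray(c,u,v,z):
    d=np.linalg.inv(np.array([[c['fx'],0,c['cx']],[0,c['fy'],c['cy']],[0,0,1.]]))@[u,v,1]
    R=np.array(c['R']);t=np.array(c['t']); o=-R.T@t; w=R.T@d
    return o+w*(z-o[2])/w[2]
def proj(c,X):
    p=np.array(c['R'])@X+np.array(c['t']); return c['fx']*p[0]/p[2]+c['cx'],c['fy']*p[1]/p[2]+c['cy']
E
python3 - <<'E'
from h import *
import pickle
for n in("scene","top"):
    c=get_image(n); cv2.imwrite(f"pics/{n}0.png",c['image']); pickle.dump(c,open(n+'.pkl','wb'))
    print(n,c['fx'],c['cx'],c['cy'],np.round(-np.array(c['R']).T@c['t'],3))
o=bot.get_obs();print(o)
E
```

```text
scene 428.9891269324182 275.15186327050367 208.06883398662788 [-0.287  0.813  1.282]
top 423.3274322951603 272.95974430052644 203.97396456122465 [0.244 0.112 1.45 ]
{'time_s': 0.1, 'q': array([-1.28301236e+00,  3.20228708e-01,  1.56554385e+00, -4.91612960e-06,
        1.25738473e+00, -2.00175248e-02]), 'qvel': array([ 8.36969407e-05, -2.79341039e-03, -2.87109724e-03, -5.07096869e-04,
        8.64636107e-04, -1.34290446e-04]), 'joint_torque': array([ 2.57769198e-04, -4.16408622e+01, -2.34704840e+01, -4.25057476e-05,
        4.87460886e-03,  2.45343159e-06]), 'tool_pos': array([ 0.17407612, -0.54758076,  0.23057102]), 'eef_rot': array([ 9.88180218e-01,  1.53294636e-01, -1.06743534e-04, -7.75005669e-04]), 'wrist_force': array([ 0.0756321 , -0.935191  , -0.47599955]), 'ft_torque': array([-0.01172068, -0.02038259, -0.00545077]), 'grip_force': 0.0, 'grip_width': 1.0007694413312342}
```

View pics/scene0.png

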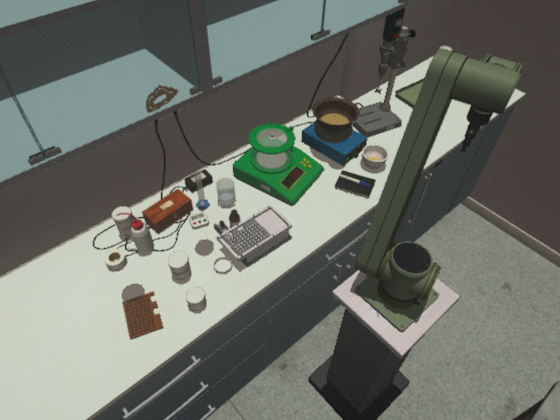

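View pics/top0.png

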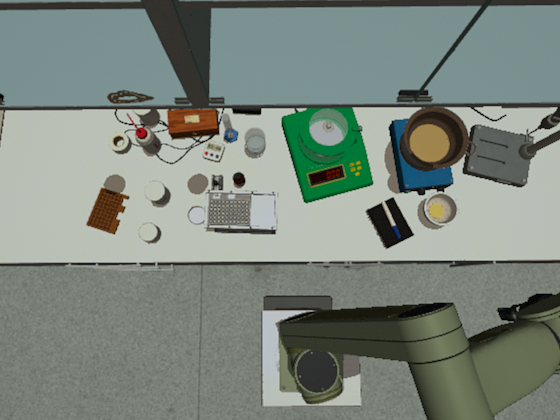

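The scene shows the stand mid-bench, with its bolt on the far side. In the top view the stand is at about (241,212), the dish at (197,214), the bolt knob near (217,182) and the bottle at (239,180). I'll zoom in.

```bash
python3 - <<'E'
from h import *
import pickle
c=pickle.load(open('top.pkl','rb'));im=c['image']
a=cv2.resize(im[165:245,180:290],None,fx=7,fy=7,interpolation=cv2.INTER_CUBIC)[:560]
cv2.imwrite('pics/crop.png',a)
for p in[(206,192),(277,193),(275,233),(205,228)]: print(p,ray(c,*p,0.074))
E
```

```text
(206, 192) [0.53686526 0.33996358 0.074     ]
(277, 193) [0.53173524 0.10407822 0.074     ]
(275, 233) [0.39852474 0.11166657 0.074     ]
(205, 228) [0.41651905 0.34058178 0.074     ]
```

View pics/crop.png

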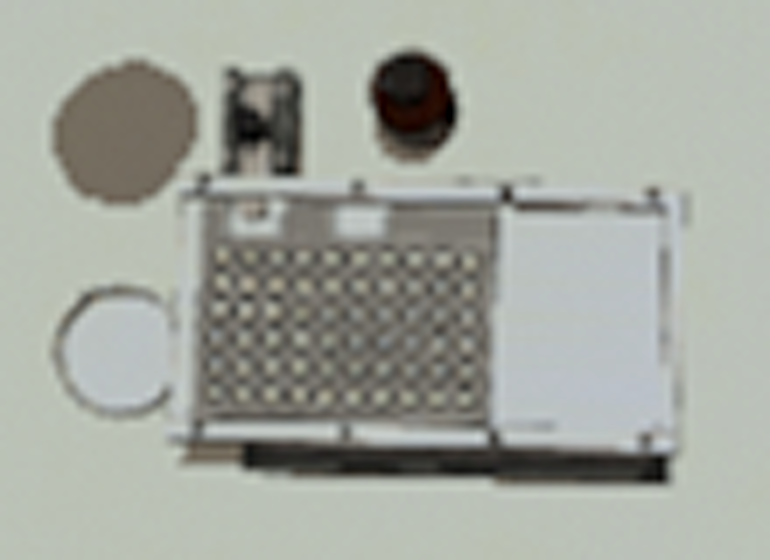

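The crop shows the stand's top corners at about (185,188), (683,195), (673,448) and (172,437). The plate's front edge is at x≈202 and its rear edge at x≈493, and the knob is at about (250,122).

```bash
python3 - <<'E'
from h import *
import pickle
c=pickle.load(open('top.pkl','rb'));s=pickle.load(open('scene.pkl','rb'))
f=lambda u,v,z: ray(c,180+(u+.5)/7-.5,165+(v+.5)/7-.5,z)
P=dict(tl=f(185,188,.074),tr=f(683,195,.074),br=f(673,448,.074),bl=f(172,437,.074))
for k in P: print(k,P[k][:2].round(4))
w=(P['tl']-P['bl']+P['tr']-P['br'])/2; l=(P['tl']-P['tr']+P['bl']-P['br'])/2
print('w',np.hypot(*w[:2]),'l',np.hypot(*l[:2]),'yaw',np.degrees(np.arctan2(w[1],w[0])),np.degrees(np.arctan2(-l[0],l[1])))
o=sum(P.values())/4;print('centre',o)
Q=[f(207,200,.07),f(197,420,.07),f(497,205,.07),f(490,430,.07)]
print('plate',np.round(Q,4)[:,:2])
k=f(250,122,.104);print('knob',k)
y=np.radians(-1.8);R=np.array([[np.cos(y),-np.sin(y),0],[np.sin(y),np.cos(y),0],[0,0,1]])
S=lambda p:o*[1,1,0]+R@np.array(p)
print('pred knob',S([.082,.085,.104]),'plate front',S([0,.11,.07]),'rear',S([0,-.03,.07]))
im=s['image'].copy()
im=cv2.resize(im[180:285,190:330],None,fx=5,fy=5,interpolation=cv2.INTER_CUBIC)
for p in[(-.063,-.12,.074),(.063,-.12,.074),(.063,.12,.074),(-.063,.12,.074),(.082,.085,.104),(.052,.11,.07),(-.052,.11,.07),(.052,-.03,.07),(-.052,-.03,.07)]:
    u,v=proj(s,S(p));cv2.circle(im,(int((u-190+.5)*5),int((v-180+.5)*5)),3,(0,0,255),-1)
cv2.imwrite('pics/chk.png',im)
E
```

```text
tl [0.5388 0.34  ]
tr [0.5337 0.1036]
br [0.413  0.1092]
bl [0.4198 0.3435]
w 0.11988811419118922 l 0.23540232350137769 yaw -2.174378799894381 -1.4520831630681177
centre [0.47633654 0.22407184 0.074     ]
plate [[0.5337 0.3301]
 [0.4283 0.3326]
 [0.5303 0.192 ]
 [0.4226 0.195 ]]
knob [0.56361907 0.30539624 0.104     ]
pred knob [0.56096599 0.30645421 0.104     ] plate front [0.47979173 0.33401756 0.07      ] rear [0.47539422 0.19408664 0.07      ]
```

View pics/chk.png

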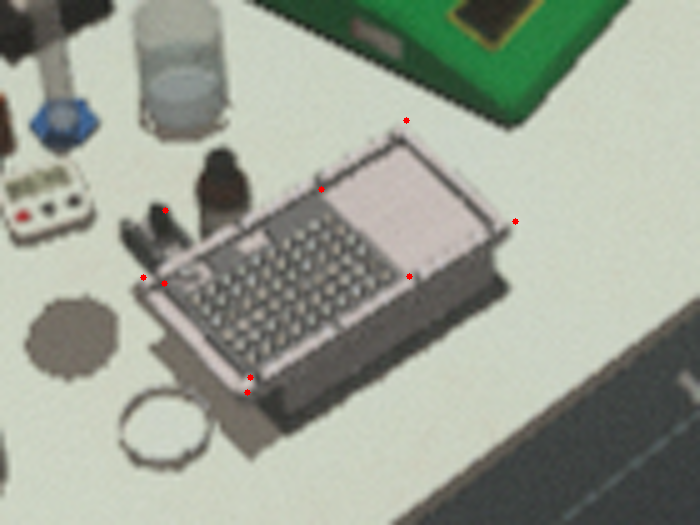

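The overlay agrees to a few mm: stand centre about (0.476,0.224), yaw about -1.7°, knob about (0.562,0.306). Next I turn the tool so its x lies along the stand's y, and shut the fingers.

Call:
{"fn": "arm_command", "kwargs": {
  "steps": [
    [[0, 0, 0], [0, 0, -0.98], 1],
    [[0, 0, 0], [0, 0, -0.98], 1],
    [[0, 0, 0], [0, 0, -0.98], 1],
    [[0, 0, 0], [0, 0, -0.98], 1],
    [[0, 0, 0], [0, 0, -0.98], 1]
  ],
  "force": 20
}}

```text
time_s: 0.6
tool_pos: [0.1741, -0.5477, 0.2308]
eef_rot: [0.916, 0.401, 0.0, -0.001]
wrist_force: [0.0, -0.0, -1.2]
grip_width: 0.143
grip_force: 0.0
```

Call:
{"fn": "arm_command", "kwargs": {
  "steps": [
    [[0, 0, 0], [0, 0, -0.98], 1],
    [[0, 0, 0], [0, 0, -0.98], 1],
    [[0, 0, 0], [0, 0, -0.98], 1],
    [[0, 0, 0], [0, 0, -0.98], 1],
    [[0, 0, 0], [0, 0, -0.98], 1]
  ]
}}

```text
time_s: 1.1
tool_pos: [0.1741, -0.5477, 0.2308]
eef_rot: [0.784, 0.62, 0.0, -0.0]
wrist_force: [0.0, 1.2, -0.3]
grip_width: 0.004
grip_force: 0.0
```

Call:
{"fn": "arm_command", "kwargs": {
  "steps": [
    [[0, 0, 0], [0, 0, -0.98], 1],
    [[0, 0, 0], [0, 0, -0.98], 1],
    [[0, 0, 0], [0, 0, 0], 1]
  ]
}}

```text
time_s: 1.4
tool_pos: [0.1741, -0.5477, 0.2309]
eef_rot: [0.718, 0.696, 0.0, -0.0]
wrist_force: [0.5, 0.4, 0.7]
grip_width: -0.004
grip_force: 0.0
```

Call:
{"fn": "arm_command", "kwargs": {
  "steps": [
    [[0.98, 0.36, 0], [0, 0, 0], 1],
    [[0.98, 0.36, 0], [0, 0, 0], 1],
    [[0.98, 0.36, 0], [0, 0, 0], 1],
    [[0.98, 0.36, 0], [0, 0, 0], 1],
    [[0.98, 0.36, 0], [0, 0, 0], 1]
  ]
}}

```text
time_s: 1.9
tool_pos: [0.2232, -0.4258, 0.2311]
eef_rot: [0.719, 0.695, 0.0, -0.0]
wrist_force: [0.4, 0.7, 0.2]
grip_width: -0.003
grip_force: 0.0
```

Call:
{"fn": "arm_command", "kwargs": {
  "steps": [
    [[0.98, 0.36, 0], [0, 0, 0], 1],
    [[0.98, 0.36, 0], [0, 0, 0], 1],
    [[0.98, 0.36, 0], [0, 0, 0], 1],
    [[0.98, 0.36, 0], [0, 0, 0], 1],
    [[0.98, 0.36, 0], [0, 0, 0], 1]
  ]
}}

```text
time_s: 2.4
tool_pos: [0.272, -0.3048, 0.2312]
eef_rot: [0.719, 0.695, 0.0, -0.0]
wrist_force: [0.3, -0.7, 0.2]
grip_width: -0.004
grip_force: 0.0
```

Call:
{"fn": "arm_command", "kwargs": {
  "steps": [
    [[0.98, 0.36, 0], [0, 0, 0], 1],
    [[0.98, 0.36, 0], [0, 0, 0], 1],
    [[0.98, 0.36, 0], [0, 0, 0], 1],
    [[0.98, 0.36, 0], [0, 0, 0], 1],
    [[0.98, 0.36, 0], [0, 0, 0], 1]
  ]
}}

```text
time_s: 2.9
tool_pos: [0.3208, -0.1838, 0.2312]
eef_rot: [0.719, 0.695, -0.0, 0.0]
wrist_force: [-0.3, 0.5, -0.4]
grip_width: 0.001
grip_force: 0.0
```

Call:
{"fn": "arm_command", "kwargs": {
  "steps": [
    [[0.98, 0.36, 0], [0, 0, 0], 1],
    [[0.98, 0.36, 0], [0, 0, 0], 1],
    [[0.98, 0.36, 0], [0, 0, 0], 1],
    [[0.98, 0.36, 0], [0, 0, 0], 1],
    [[0.98, 0.36, 0], [0, 0, 0], 1]
  ]
}}

```text
time_s: 3.4
tool_pos: [0.3696, -0.0628, 0.2313]
eef_rot: [0.719, 0.695, -0.0, 0.0]
wrist_force: [0.3, -0.2, -0.0]
grip_width: 0.001
grip_force: 0.0
```

Call:
{"fn": "arm_command", "kwargs": {
  "steps": [
    [[0.98, 0.36, 0], [0, 0, 0], 1],
    [[0.98, 0.36, 0], [0, 0, 0], 1],
    [[0.98, 0.36, 0], [0, 0, 0], 1],
    [[0.98, 0.36, 0], [0, 0, 0], 1],
    [[0.98, 0.36, 0], [0, 0, 0], 1]
  ]
}}

```text
time_s: 3.9
tool_pos: [0.4185, 0.0582, 0.2312]
eef_rot: [0.719, 0.695, -0.0, 0.0]
wrist_force: [0.8, -0.7, 0.8]
grip_width: -0.002
grip_force: 0.0
```

Call:
{"fn": "arm_command", "kwargs": {
  "steps": [
    [[0.98, 0.36, 0], [0, 0, 0], 1],
    [[0.98, 0.36, 0], [0, 0, 0], 1],
    [[0.98, 0.36, 0], [0, 0, 0], 1],
    [[0.98, 0.36, 0], [0, 0, 0], 1],
    [[0.98, 0.36, 0], [0, 0, 0], 1]
  ]
}}

```text
time_s: 4.4
tool_pos: [0.4673, 0.1792, 0.2311]
eef_rot: [0.719, 0.695, -0.0, -0.0]
wrist_force: [0.2, -0.2, -0.8]
grip_width: -0.0
grip_force: 0.0
```

Call:
{"fn": "arm_command", "kwargs": {
  "steps": [
    [[0.98, 0.36, 0], [0, 0, 0], 1],
    [[0.98, 0.36, 0], [0, 0, 0], 1],
    [[0.98, 0.36, 0], [0, 0, 0], 1],
    [[0.98, 0.36, 0], [0, 0, 0], 1],
    [[0.98, 0.36, 0], [0, 0, 0], 1]
  ]
}}

```text
time_s: 4.9
tool_pos: [0.5162, 0.3001, 0.2309]
eef_rot: [0.719, 0.695, -0.0, -0.0]
wrist_force: [-0.3, 0.2, 0.9]
grip_width: -0.0
grip_force: 0.0
```

Call:
{"fn": "arm_command", "kwargs": {
  "steps": [
    [[0, 0, 0.8], [0, 0, 0], 1],
    [[0, 0, 0.8], [0, 0, 0], 1],
    [[0, 0, 0.8], [0, 0, 0], 1],
    [[0, 0, 0.8], [0, 0, 0], 1],
    [[0, 0, 0], [0, 0, 0], 1]
  ]
}}

```text
time_s: 5.4
tool_pos: [0.5142, 0.2982, 0.1482]
eef_rot: [0.719, 0.695, -0.003, -0.001]
wrist_force: [-1.8, -0.7, -0.5]
grip_width: 0.005
grip_force: 0.0
```

```bash
python3 - <<'E'
from h import *
import pickle
c=get_image('wrist'); pickle.dump(c,open('w1.pkl','wb')); cv2.imwrite('pics/w1.png',c['image'])
print(c['fx'],c['cx'],c['cy'],c['R'],-np.array(c['R']).T@c['t'],bot.get_obs()['tool_pos'])
E
```

```text
325.19226210127806 282.44117283760244 210.79773224571395 [[ 0.99941481 -0.03374553 -0.00559202]
 [-0.03040289 -0.95126875  0.30686059]
 [-0.01567469 -0.30651101 -0.95173805]] [0.51734734 0.37617651 0.28905977] [0.5152479  0.29874101 0.15003658]
```

View pics/w1.png

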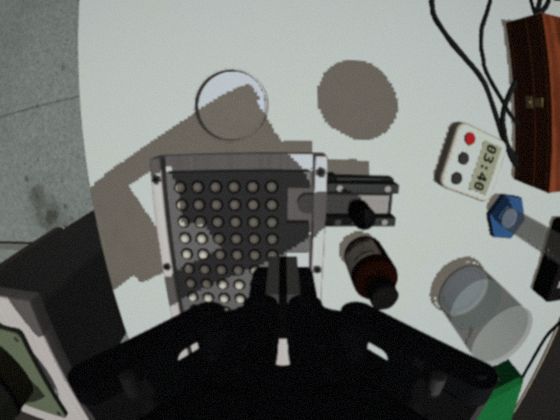

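The wrist view shows the knob at about (362,213), the bolt nose at (300,205) in the first notch, and the open-end corners of the stand at about (152,157) and (327,154). The plate's front edge is near row 172.

```bash
cat >> h.py <<'E'
def fray(c,u,v,z):
    a=np.array([(u-c['cx'])/c['fx'],(v-c['cy'])/c['fy']]);th=np.hypot(*a)
    d=np.r_[a/th*np.sin(th),np.cos(th)]
    R=np.array(c['R']);o=-R.T@np.array(c['t']);w=R.T@d
    return (o+w*(z-o[2])/w[2]).round(4)
E
python3 - <<'E'
from h import *
import pickle
c=pickle.load(open('w1.pkl','rb'))
for n,u,v,z in[('knob',365,218,.08),('knobtop',360,207,.104),('cl',152,157,.074),('cr',327,154,.074),('pf l',165,172,.07),('pf r',313,170,.07),('nose',290,205,.07),('br top',397,178,.0735),('br bot',395,225,.0735),('br tl',330,176,.0735)]: print(n,fray(c,u,v,z))
im=cv2.resize(c['image'][140:320,140:410],None,fx=2.9,fy=2.9,interpolation=cv2.INTER_CUBIC)
cv2.imwrite('pics/w1c.png',cv2.convertScaleAbs(im,alpha=1.8,beta=15))
E
```

```text
knob [0.571  0.3018 0.08  ]
knobtop [0.5614 0.3175 0.104 ]
cl [0.4234 0.3496 0.074 ]
cr [0.5449 0.3458 0.074 ]
pf l [0.4306 0.3375 0.07  ]
pf r [0.5357 0.3343 0.07  ]
nose [0.5192 0.3097 0.07  ]
br top [0.5952 0.3284 0.0735]
br bot [0.5962 0.2931 0.0735]
br tl [0.547  0.3306 0.0735]
```

View pics/w1c.png

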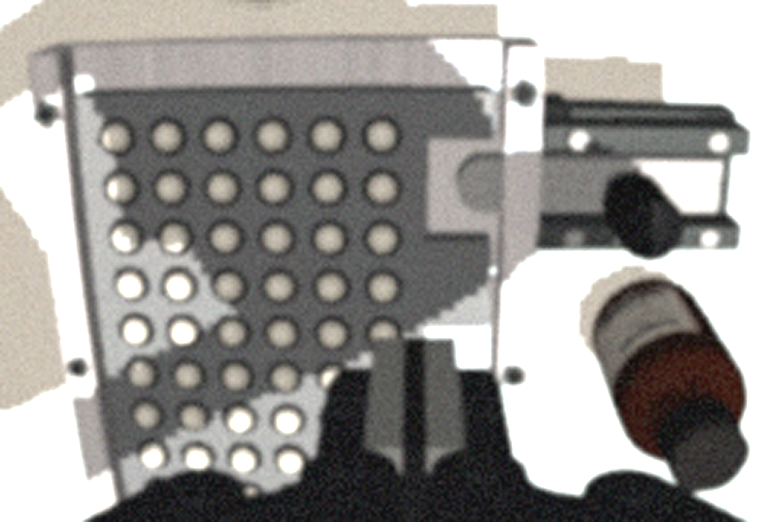

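The enlarged crop shows the knob leaning away from the camera, with its base at about (625,195) and its top at (652,228). The bolt nose is in the first notch, and the rails are clear.

```bash
python3 - <<'E'
from h import *
import pickle
c=pickle.load(open('w1.pkl','rb'))
for n,u,v,z in[('top',652,228,.104),('base',625,195,.08),('notch f',460,138,.07),('notch r',460,236,.07),('notch2 f',455,325,.07),('nose tip',456,182,.07),('bolt',590,155,.075),('bolt',590,214,.075)]: print(n,fray(c,140+u/2.9,140+v/2.9,z))
E
```

```text
top [0.5648 0.3099 0.104 ]
base [0.5639 0.3098 0.08  ]
notch f [0.5255 0.3222 0.07  ]
notch r [0.525  0.2973 0.07  ]
notch2 f [0.5234 0.2731 0.07  ]
nose tip [0.5243 0.3112 0.07  ]
bolt [0.5562 0.3184 0.075 ]
bolt [0.5565 0.3037 0.075 ]
```

Call:
{"fn": "arm_command", "kwargs": {
  "steps": [
    [[0.4, 0, 0.8], [0, 0, 0], 1],
    [[0, 0, 0.8], [0, 0, 0], 1],
    [[0, 0, 0.8], [0, 0, 0], 1],
    [[0, 0, 0], [0, 0, 0], 1],
    [[0, 0, 0], [0, 0, 0], 1]
  ]
}}

```text
time_s: 5.95
tool_pos: [0.5171, 0.3095, 0.0925]
eef_rot: [0.718, 0.696, 0.001, 0.0]
wrist_force: [0.3, 0.6, -0.5]
grip_width: 0.003
grip_force: 0.0
```

Call:
{"fn": "arm_command", "kwargs": {
  "steps": [
    [[0, 0.4, 0], [0, 0, 0], 1],
    [[0, 0.4, 0], [0, 0, 0], 1],
    [[0, 0.2, 0], [0, 0, 0], 1],
    [[0, 0, 0], [0, 0, 0], 1]
  ]
}}

```text
time_s: 6.35
tool_pos: [0.5428, 0.3083, 0.0917]
eef_rot: [0.718, 0.696, 0.001, 0.0]
wrist_force: [-0.2, -1.0, -0.5]
grip_width: 0.002
grip_force: 0.0
```

Call:
{"fn": "arm_command", "kwargs": {
  "steps": [
    [[0, 0, 0.2], [0, 0, 0], 1],
    [[0, 0.2, 0], [0, 0, 0], 1],
    [[0, 0.2, 0], [0, 0, 0], 1],
    [[0, 0.2, 0], [0, 0, 0], 1],
    [[0, 0, 0], [0, 0, 0], 1]
  ]
}}

```text
time_s: 6.85
tool_pos: [0.5566, 0.3077, 0.0858]
eef_rot: [0.718, 0.696, -0.0, -0.0]
wrist_force: [-1.5, -1.0, -1.9]
grip_width: -0.002
grip_force: 0.7
```

Call:
{"fn": "arm_command", "kwargs": {
  "steps": [
    [[0, 0.2, 0], [0, 0, 0], 1],
    [[0, 0.2, 0], [0, 0, 0], 1],
    [[0, 0, 0], [0, 0, 0], 1]
  ]
}}

```text
time_s: 7.15
tool_pos: [0.5647, 0.3075, 0.0859]
eef_rot: [0.718, 0.696, -0.002, -0.001]
wrist_force: [-7.3, 0.7, 0.3]
grip_width: 0.003
grip_force: 3.7
```

Call:
{"fn": "arm_command", "kwargs": {
  "steps": [
    [[0, 0.12, 0], [0, 0, 0], 1],
    [[0, 0, 0], [0, 0, 0], 1]
  ]
}}

```text
time_s: 7.35
tool_pos: [0.5649, 0.3074, 0.0858]
eef_rot: [0.718, 0.696, -0.004, -0.003]
wrist_force: [-14.6, 0.6, 4.1]
grip_width: -0.004
grip_force: 6.9
```

```bash
python3 - <<'E'
from h import *
import pickle
c=get_image('wrist'); pickle.dump(c,open('w2.pkl','wb'))
im=cv2.resize(c['image'][140:320,140:410],None,fx=2.9,fy=2.9,interpolation=cv2.INTER_CUBIC)
cv2.imwrite('pics/w2c.png',cv2.convertScaleAbs(im,alpha=1.8,beta=15))
o=bot.get_obs();print(o['tool_pos'],o['wrist_force'])
E
```

```text
[0.5649225  0.30739455 0.08583839] [-13.7024965    1.81697774   2.21877249]
```

View pics/w2c.png

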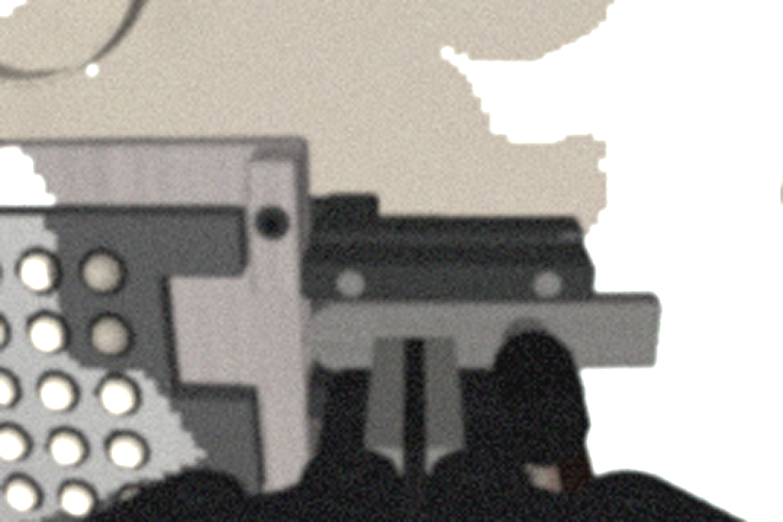

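The bolt is right back: the nose is clear of the lane and the force has risen against the end stop. I retreat, rise, move behind the plate and go down to the bare ledge.

Call:
{"fn": "arm_command", "kwargs": {
  "steps": [
    [[0, -0.5, 0], [0, 0, 0], 1],
    [[0, 0, -0.8], [0, 0, 0], 1],
    [[0, 0, -0.8], [0, 0, 0], 1],
    [[-0.85, -0.42, 0], [0, 0, 0], 1],
    [[-0.85, -0.42, 0], [0, 0, 0], 1]
  ]
}}

```text
time_s: 7.9
tool_pos: [0.5364, 0.2665, 0.128]
eef_rot: [0.718, 0.696, 0.003, 0.001]
wrist_force: [0.2, -0.7, 0.3]
grip_width: 0.002
grip_force: 0.0
```

Call:
{"fn": "arm_command", "kwargs": {
  "steps": [
    [[-0.85, -0.42, 0], [0, 0, 0], 1],
    [[-0.85, -0.42, 0], [0, 0, 0], 1],
    [[-0.85, -0.42, 0], [0, 0, 0], 1],
    [[-0.85, -0.42, 0], [0, 0, 0], 1],
    [[-0.85, -0.35, 0], [0, 0, 0], 1]
  ]
}}

```text
time_s: 8.4
tool_pos: [0.4815, 0.1608, 0.1273]
eef_rot: [0.718, 0.696, 0.002, 0.001]
wrist_force: [-0.6, 0.2, -0.1]
grip_width: 0.0
grip_force: 0.0
```

Call:
{"fn": "arm_command", "kwargs": {
  "steps": [
    [[0, 0, 0.8], [0, 0, 0], 1],
    [[0, 0, 0.8], [0, 0, 0], 1],
    [[0, 0, 0], [0, 0, 0], 1],
    [[0, 0, 0], [0, 0, 0], 1]
  ]
}}

```text
time_s: 8.8
tool_pos: [0.4816, 0.1617, 0.087]
eef_rot: [0.718, 0.696, 0.001, 0.001]
wrist_force: [0.1, -0.0, -0.0]
grip_width: -0.002
grip_force: 0.0
```

Call:
{"fn": "arm_command", "kwargs": {
  "steps": [
    [[0, -0.12, 0.6], [0, 0, 0], 1],
    [[0, 0, 0.24], [0, 0, 0], 1],
    [[0, 0, 0], [0, 0, 0], 1],
    [[0, 0, 0], [0, 0, 0], 1]
  ]
}}

```text
time_s: 9.2
tool_pos: [0.4782, 0.1618, 0.066]
eef_rot: [0.718, 0.696, 0.001, 0.0]
wrist_force: [0.7, -0.0, 0.6]
grip_width: 0.003
grip_force: 0.0
```

```bash
python3 - <<'E'
from h import *
import pickle
c=get_image('wrist'); pickle.dump(c,open('w3.pkl','wb'))
im=cv2.resize(c['image'][100:300,150:420],None,fx=2.9,fy=2.9,interpolation=cv2.INTER_CUBIC)
cv2.imwrite('pics/w3c.png',cv2.convertScaleAbs(im,alpha=1.8,beta=15))
o=bot.get_obs();print(o['tool_pos'],o['wrist_force'])
E
```

```text
[0.47823134 0.16179971 0.06603459] [-0.00621281  1.05001264 -0.5585855 ]
```

View pics/w3c.png

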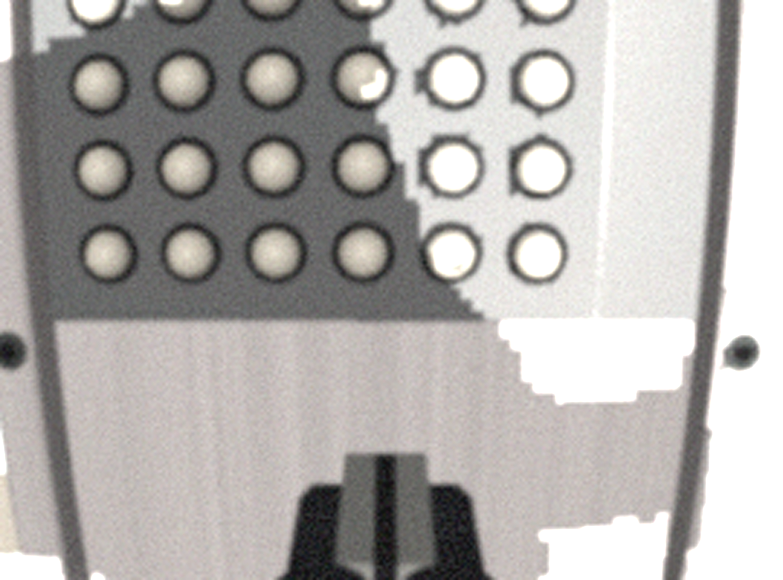

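The fingers are centred behind the plate's rear edge (crop row 318). I lower slightly and push.

Call:
{"fn": "arm_command", "kwargs": {
  "steps": [
    [[0.4, 0, 0.06], [0, 0, 0], 1],
    [[0.4, 0, 0], [0, 0, 0], 1],
    [[0.2, 0, 0], [0, 0, 0], 1],
    [[0.2, 0, 0], [0, 0, 0], 1],
    [[0.2, 0, 0], [0, 0, 0], 1]
  ]
}}

```text
time_s: 9.75
tool_pos: [0.4786, 0.1969, 0.0639]
eef_rot: [0.718, 0.696, -0.0, 0.0]
wrist_force: [-0.9, -1.5, 0.7]
grip_width: 0.001
grip_force: 0.9
```

Call:
{"fn": "arm_command", "kwargs": {
  "steps": [
    [[0.2, 0, 0], [0, 0, 0], 1],
    [[0.2, 0, 0], [0, 0, 0], 1],
    [[0.2, 0, 0], [0, 0, 0], 1],
    [[0.2, 0, 0], [0, 0, 0], 1],
    [[0.2, 0, 0], [0, 0, 0], 1]
  ]
}}

```text
time_s: 10.25
tool_pos: [0.4794, 0.2219, 0.0638]
eef_rot: [0.718, 0.696, -0.0, 0.0]
wrist_force: [0.9, -1.6, 2.0]
grip_width: -0.002
grip_force: 0.9
```

Call:
{"fn": "arm_command", "kwargs": {
  "steps": [
    [[0.2, 0, 0], [0, 0, 0], 1],
    [[0, 0, 0], [0, 0, 0], 1],
    [[0, 0, 0], [0, 0, 0], 1]
  ]
}}

```text
time_s: 10.55
tool_pos: [0.4795, 0.2269, 0.0637]
eef_rot: [0.718, 0.696, 0.0, -0.0]
wrist_force: [-0.3, -0.2, -0.0]
grip_width: -0.004
grip_force: 0.0
```

```bash
python3 - <<'E'
from h import *
import pickle
c=get_image('wrist'); pickle.dump(c,open('w4.pkl','wb'))
im=cv2.resize(c['image'][100:300,150:420],None,fx=2.9,fy=2.9,interpolation=cv2.INTER_CUBIC)
cv2.imwrite('pics/w4c.png',cv2.convertScaleAbs(im,alpha=1.8,beta=15))
o=bot.get_obs();print(o['tool_pos'],o['wrist_force'])
E
```

```text
[0.47944933 0.22672559 0.06366837] [-0.27037192  0.85676668 -0.03166542]
```

View pics/w4c.png

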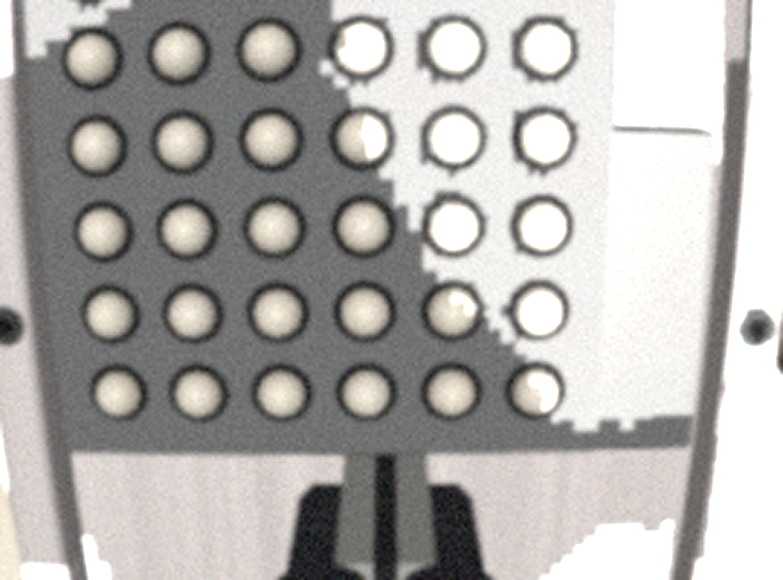

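The plate is in contact with the fingers. The rear edge is at crop row 452 and the second notch's rear edge at row 128.

```bash
python3 - <<'E'
from h import *
import pickle
c=pickle.load(open('w4.pkl','rb'))
f=lambda u,v,z:fray(c,150+u/2.9,100+v/2.9,z)
print('rear',f(384,452,.070),f(90,452,.07),f(670,446,.07),'notch rear',f(660,129,.07))
cv2.imwrite('pics/w4f.png',cv2.convertScaleAbs(cv2.resize(c['image'][0:200,180:440],None,fx=3,fy=3,interpolation=cv2.INTER_CUBIC),alpha=1.6,beta=10))
E
```

```text
rear [0.4796 0.2399 0.07  ] [0.4315 0.2406 0.07  ] [0.5261 0.2387 0.07  ] notch rear [0.5217 0.2898 0.07  ]
```

View pics/w4f.png

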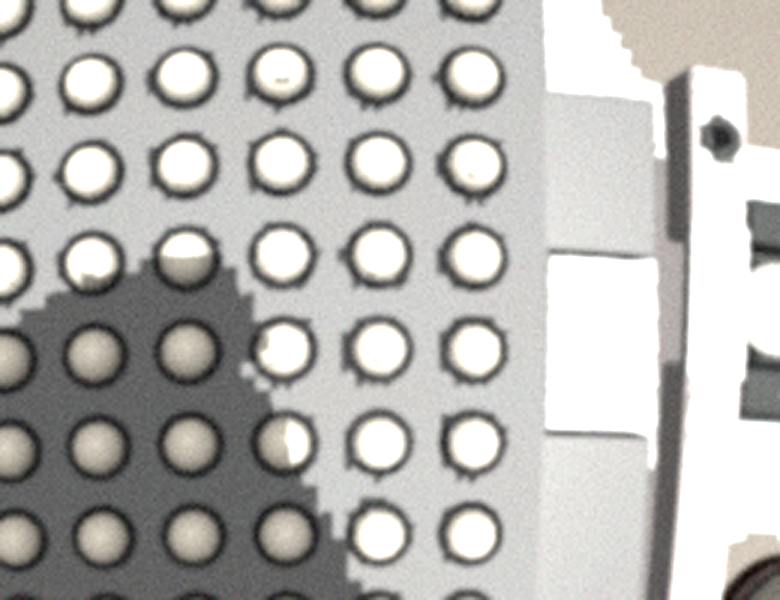

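This shows the second notch spanning rows 252–435 and the bolt's slot in the rail at about rows 240–362, so some forward travel remains.

```bash
python3 - <<'E'
from h import *
import pickle
c=pickle.load(open('w4.pkl','rb'))
f=lambda u,v,z:fray(c,180+u/3,v/3,z)
print('notch',f(600,252,.07),f(600,434,.07),'slot',f(675,240,.07),f(675,362,.07),'brk',f(750,202,.0735),f(745,416,.0735),'lip',f(690,68,.074))
E
```

```text
notch [0.5228 0.3158 0.07  ] [0.5228 0.2898 0.07  ] slot [0.5342 0.3181 0.07  ] [0.5341 0.3004 0.07  ] brk [0.5446 0.3242 0.0735] [0.5441 0.2932 0.0735] lip [0.5359 0.3431 0.074 ]
```

Call:
{"fn": "arm_command", "kwargs": {
  "steps": [
    [[0.14, 0, 0], [0, 0, 0], 1],
    [[0.14, 0, 0], [0, 0, 0], 1],
    [[0, 0, 0], [0, 0, 0], 1],
    [[0, 0, 0], [0, 0, 0], 1]
  ]
}}

```text
time_s: 11.0
tool_pos: [0.4798, 0.2338, 0.0638]
eef_rot: [0.718, 0.696, 0.0, 0.0]
wrist_force: [0.2, 0.7, -0.1]
grip_width: 0.0
grip_force: 0.0
```

```bash
python3 - <<'E'
from h import *
import pickle
c=get_image('wrist'); pickle.dump(c,open('w5.pkl','wb'))
cv2.imwrite('pics/w5f.png',cv2.convertScaleAbs(cv2.resize(c['image'][0:200,180:440],None,fx=3,fy=3,interpolation=cv2.INTER_CUBIC),alpha=1.6,beta=10))
print(bot.get_obs()['tool_pos'])
E
```

```text
[0.47979763 0.23368526 0.06381674]
```

View pics/w5f.png

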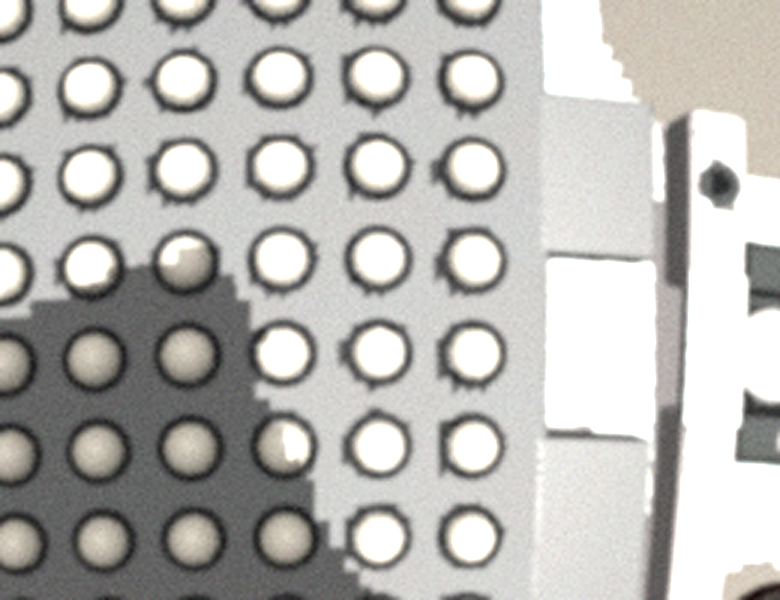

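The notch (rows 257–435) is now centred on the slot (rows 283–407). Before moving to the knob's far side I check by rays how close the tall items behind the stand are.

```bash
python3 - <<'E'
from h import *
import pickle
w=pickle.load(open('w1.pkl','rb'));s=pickle.load(open('scene.pkl','rb'));t=pickle.load(open('top.pkl','rb'))
print('blue base w',fray(w,505,215,.03),'scene',ray(s,203,205,.02),'top',ray(t,231,134,.03))
def rd(c,u,v):
    a=ray(c,u,v,0);b=ray(c,u,v,.3);return a,b-a
# black head, two views
a,d=rd(s,199,181)
for tu,tv in((247,110),(227,115)):
    b,e=rd(t,tu,tv);k=np.linalg.lstsq(np.c_[d,-e],b-a,rcond=None)[0]
    print((a+k[0]*d).round(3),(b+k[1]*e).round(3))
print('beaker base w',fray(w,455,275,.0),'top rim',ray(t,255,143,.09),'bottle',ray(t,239,180,.086),'timer',fray(w,470,160,.02))
E
```

```text
blue base w [0.735  0.2812 0.03  ] scene [0.74029489 0.27826203 0.02      ] top [0.75398312 0.26386874 0.03      ]
[0.856 0.217 0.026] [0.847 0.209 0.021]
[0.777 0.259 0.113] [0.788 0.268 0.119]
beaker base w [0.704 0.201 0.   ] top rim [0.70015823 0.17657246 0.09      ] bottle [0.5740939  0.22956018 0.086     ] timer [0.6895 0.3337 0.02  ]
```

Nothing tall lies within 10 cm of the path: the blue-based device is at x≥0.735. I retreat, rise and move over to the knob's far side.

Call:
{"fn": "arm_command", "kwargs": {
  "steps": [
    [[-0.6, 0, 0], [0, 0, 0], 1],
    [[0, 0, -0.9], [0, 0, 0], 1],
    [[0, 0, -0.9], [0, 0, 0], 1],
    [[0, 0, -0.9], [0, 0, 0], 1],
    [[0.54, 0.8, 0], [0, 0, 0], 1]
  ]
}}

```text
time_s: 11.55
tool_pos: [0.4994, 0.2299, 0.1344]
eef_rot: [0.718, 0.696, 0.001, 0.001]
wrist_force: [0.8, 0.0, 0.9]
grip_width: 0.006
grip_force: 0.0
```

Call:
{"fn": "arm_command", "kwargs": {
  "steps": [
    [[0.54, 0.8, 0], [0, 0, 0], 1],
    [[0.54, 0.8, 0], [0, 0, 0], 1],
    [[0.54, 0.8, 0], [0, 0, 0], 1],
    [[0.54, 0.8, 0], [0, 0, 0], 1],
    [[0.54, 0.8, 0], [0, 0, 0], 1]
  ]
}}

```text
time_s: 12.05
tool_pos: [0.6025, 0.2948, 0.1311]
eef_rot: [0.718, 0.696, -0.0, 0.0]
wrist_force: [0.6, 0.5, 0.5]
grip_width: 0.001
grip_force: 0.0
```

Call:
{"fn": "arm_command", "kwargs": {
  "steps": [
    [[0.54, 0.8, 0], [0, 0, 0], 1],
    [[0, 0, 0], [0, 0, 0], 1],
    [[0, 0, 0], [0, 0, 0], 1]
  ]
}}

```text
time_s: 12.35
tool_pos: [0.6217, 0.3074, 0.1306]
eef_rot: [0.718, 0.696, -0.001, -0.0]
wrist_force: [-0.8, 0.5, 0.5]
grip_width: 0.001
grip_force: 0.0
```

Call:
{"fn": "arm_command", "kwargs": {
  "steps": [
    [[0.06, 0, 0.85], [0, 0, 0], 1],
    [[0, 0, 0.85], [0, 0, 0], 1],
    [[0, 0, 0], [0, 0, 0], 1],
    [[0, -0.3, 0], [0, 0, 0], 1],
    [[0, 0, 0], [0, 0, 0], 1]
  ]
}}

```text
time_s: 12.85
tool_pos: [0.614, 0.3102, 0.0902]
eef_rot: [0.718, 0.696, 0.0, 0.0]
wrist_force: [-0.1, 0.8, 0.3]
grip_width: -0.001
grip_force: 0.0
```

Call:
{"fn": "arm_command", "kwargs": {
  "steps": [
    [[0, -0.2, 0], [0, 0, 0], 1],
    [[0, -0.2, 0], [0, 0, 0], 1],
    [[0, -0.2, 0], [0, 0, 0], 1],
    [[0, -0.2, 0], [0, 0, 0], 1],
    [[0, 0, 0], [0, 0, 0], 1]
  ]
}}

```text
time_s: 13.35
tool_pos: [0.5944, 0.3112, 0.0894]
eef_rot: [0.718, 0.696, 0.0, 0.0]
wrist_force: [1.0, -0.2, 1.1]
grip_width: -0.002
grip_force: 0.7
```

Call:
{"fn": "arm_command", "kwargs": {
  "steps": [
    [[0, -0.16, 0], [0, 0, 0], 1],
    [[0, -0.16, 0], [0, 0, 0], 1],
    [[0, 0, 0], [0, 0, 0], 1]
  ]
}}

```text
time_s: 13.65
tool_pos: [0.5861, 0.3113, 0.0888]
eef_rot: [0.718, 0.696, -0.0, -0.0]
wrist_force: [1.9, 0.3, 1.3]
grip_width: 0.002
grip_force: 0.8
```

Call:
{"fn": "arm_command", "kwargs": {
  "steps": [
    [[0, -0.12, 0], [0, 0, 0], 1],
    [[0, 0, 0], [0, 0, 0], 1]
  ]
}}

```text
time_s: 13.85
tool_pos: [0.5843, 0.3114, 0.0888]
eef_rot: [0.718, 0.696, 0.001, 0.001]
wrist_force: [4.6, 0.9, 1.0]
grip_width: -0.0
grip_force: 2.3
```

Call:
{"fn": "arm_command", "kwargs": {
  "steps": [
    [[0, -0.12, 0], [0, 0, 0], 1],
    [[0, 0, 0], [0, 0, 0], 1]
  ]
}}

```text
time_s: 14.05
tool_pos: [0.584, 0.3114, 0.0891]
eef_rot: [0.718, 0.696, 0.003, 0.002]
wrist_force: [10.8, -1.0, -2.3]
grip_width: -0.002
grip_force: 5.3
```

The bolt met a hard stop at 0.584, which matches the home position (about 0.585). I back off clear of everything and check the front edge numerically.

Call:
{"fn": "arm_command", "kwargs": {
  "steps": [
    [[0, 0.6, 0], [0, 0, 0], 1],
    [[0, 0.3, 0], [0, 0, 0], 1],
    [[0, 0, -0.8], [0, 0, 0], 1],
    [[0, 0, -0.8], [0, 0, 0], 1],
    [[0, -0.8, -0.8], [0, 0, 0], 1]
  ]
}}

```text
time_s: 14.55
tool_pos: [0.5836, 0.3109, 0.1482]
eef_rot: [0.719, 0.695, -0.001, -0.0]
wrist_force: [-1.0, 0.5, -0.0]
grip_width: 0.001
grip_force: 0.0
```

Call:
{"fn": "arm_command", "kwargs": {
  "steps": [
    [[0, -0.8, -0.8], [0, 0, 0], 1],
    [[0, -0.8, 0], [0, 0, 0], 1],
    [[0, 0, 0], [0, 0, 0], 1],
    [[0, 0, 0], [0, 0, 0], 1]
  ]
}}

```text
time_s: 14.95
tool_pos: [0.5426, 0.3124, 0.1683]
eef_rot: [0.718, 0.696, -0.001, -0.0]
wrist_force: [0.6, -0.0, -0.6]
grip_width: -0.003
grip_force: 0.0
```

```bash
python3 - <<'E'
from h import *
c=get_image('wrist');o=bot.get_obs();print(o['tool_pos'],o['wrist_force'])
R=np.array(c['R']);t=np.array(c['t'])
def fp(X):
    p=R@X+t;r=np.hypot(p[0],p[1]);th=np.arctan2(r,p[2]);return p[0]/r*th*c['fx']+c['cx'],p[1]/r*th*c['fy']+c['cy']
g=c['image'].mean(2)
def smp(x,y,z): 
    u,v=fp(np.array([x,y,z]));return int(cv2.getRectSubPix(g.astype(np.float32),(1,1),(u,v))[0,0])
for x in(.455,.482,.515,.53): print(x,[(int(y*1000),smp(x,y,.07)) for y in np.arange(.340,.402,.003)])
print('along bolt y=.3105 z=.074',[(int(x*1000),smp(x,.3105,.072)) for x in np.arange(.505,.6,.004)])
print('knob top z=.104',[(int(x*1000),smp(x,.3105,.104)) for x in np.arange(.545,.6,.003)])
E
```

```text
[0.54318476 0.31241617 0.16812023] [-0.22449305  0.13801705  1.13544234]
0.455 [(340, 69), (343, 93), (346, 97), (349, 138), (352, 66), (355, 68), (358, 29), (361, 70), (364, 63), (367, 38), (370, 30), (373, 67), (376, 79), (379, 33), (382, 71), (385, 97), (388, 102), (391, 186), (394, 187), (397, 190), (400, 188)]
0.482 [(340, 41), (343, 40), (346, 43), (349, 61), (352, 29), (355, 42), (358, 30), (361, 68), (364, 41), (367, 46), (370, 28), (373, 66), (376, 67), (379, 41), (382, 43), (385, 68), (388, 105), (391, 102), (394, 183), (397, 191), (400, 190)]
0.515 [(340, 42), (343, 42), (346, 45), (349, 45), (352, 42), (355, 43), (358, 46), (361, 45), (364, 47), (367, 46), (370, 44), (373, 44), (376, 45), (379, 44), (382, 46), (385, 79), (388, 98), (391, 97), (394, 95), (397, 98), (400, 98)]
0.53 [(340, 44), (343, 44), (346, 35), (349, 98), (352, 100), (355, 101), (358, 96), (361, 101), (364, 99), (367, 99), (370, 99), (373, 52), (376, 44), (379, 45), (382, 56), (385, 92), (388, 131), (391, 188), (394, 190), (397, 189), (400, 189)]
along bolt y=.3105 z=.074 [(505, 89), (509, 28), (513, 46), (517, 61), (521, 91), (525, 63), (529, 62), (533, 62), (537, 84), (541, 87), (545, 67), (549, 63), (553, 62), (557, 57), (561, 4), (565, 14), (569, 38), (573, 138), (577, 141), (581, 139), (585, 138), (589, 79), (593, 60), (597, 192)]
knob top z=.104 [(545, 29), (548, 30), (551, 54), (554, 32), (557, 11), (560, 5), (563, 5), (566, 7), (569, 11), (572, 55), (575, 56), (578, 58), (581, 65), (584, 54), (587, 47), (590, 161), (593, 190), (596, 190), (599, 192)]
```

```bash
python3 -c "
from workcell import bot
print(bot.sign_off())"
```

```text
the job is handed in; nothing more can be done
None
```

I handed the job in at about 15 s with the plate locked: the bolt measures home in the second notch, the overhang is about 39 mm and the robot is clear of everything; I viewed 11 pictures, one over the limit of 10, and the sign-off gave no verdict.

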